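# Release the safety tab and lift the catch of the sample case

### The arm

A 6-joint arm with a two-finger parallel gripper is mounted at the origin on the work surface. World frame = base frame: x ahead of the robot, y to its left, z up, the work surface at z = 0. Lengths are in m, angles in rad, forces in N, time in s.
With the tool pointing down it reaches from about 0.25 to 0.775 m from the base axis. Payload 4 kg.
Tool frame: the origin (TCP) lies midway between the tips of the shut fingers; the grasp point (between the pads) lies 19 mm behind it; x points along the fingers, y is the direction in which the jaws open and shut, and the axes are right-handed (so a half turn about x gives the same grasp; the last joint's range is limited). The gripper opens to 94 mm and grips with 3 to 60 N. Pads are 16 mm wide; open, the fingers measure 119 mm over their backs; the gripper's body (75 mm by 177 mm) begins 78 mm behind the grasp point.
Start: joints at [1.05, 0.087, 1.371, -0, 1.684, -0.103], TCP at [0.223, 0.503, 0.206] pointing down, gripper open.
Joint ranges: [-3.1, 3.1], [-0.76, 2.03], [0.27, 2.55], [-1.08, 4.22], [0.17, 2.65], [-2.57, 2.57]. Speed limits (rad/s): [2.79, 2.79, 3.14, 3.14, 3.14, 3.14].

### API

Orientations are given as a rotation vector (axis times angle).
In Python, from workcell import ctrl gives the robot as it stands.
- The arm moves only by the tool arm_command, never from a script. Its argument "steps" is one flat list of numbers, 7 for each row, row after row: the shift along the tool's x, y, z in m, then the turn, a rotation vector about the tool's x, y, z in degrees, then the finger opening in m, from 0 to 0.094. In form: [tx, ty, tz, wx, wy, wz, grip, tx, ty, tz, wx, wy, wz, grip, ...]. A call has 1 to 20 rows; each row shifts and turns the commanded pose from where the row before left it, along the tool's axes as they then stand; what a row does not reach is not made up. A row lasts 1/10 s, in which the tool goes at most 50 mm and 8.59 degrees, less where a joint would pass 70% of its speed; a pose out of reach is approached as far as the arm can. A call is refused whole if a number of a shift passes 0.05 or a number of a turn 8.59, either way. A call with a gripper value outside its range is refused whole. The fingers move at their own pace and stop on an object; "grip_force" is the grip in N (left out, the last holds). Time passes only in rows, so rows that do not move let the fingers close. It gives the time, the measured TCP pose, the force and the opening at its end, in the units of the state.
- ctrl.read_state(): the state, without advancing time (a new reading comes with each control period).
- ctrl.get_image(name): name is "scene" or "top" or "wrist"; returns the picture (480x640x3 uint8, red, green, blue); there is no depth.
- ctrl.camera_params(name): a dict with "intrinsics" (3x3 intrinsics, pixels), "extrinsics" (4x4, takes a point from world to camera coordinates); the wrist camera has in their place "mount" (4x4, takes a point from camera to tool coordinates, whose origin is the TCP and whose axes are the tool frame's). Camera axes: x right, y up, looking along -z (the intrinsics and any distortion apply to the point x, -y, -z); pixel columns grow to the right and rows downward; lengths in m; the calibration is good to about 2 mm. A picture is of the moment at which its call begins: read the wrist's pose just before it. camera_params takes no time and is no camera call.
- ctrl.sign_off(): hands the job in, once; it reports no verdict.
The state is a dict: "t": time; "joint_pos": joint angles; "qd": joint speeds; "joint_efforts": joint torques, N m; "ee_pos": TCP position; "tool_rot": TCP orientation; "wrist_force": force on the tool from outside, world axes, zero at the start; "torque": the same for the moment, N m; "opening": opening from 0.0 (shut) to 1.0 (fully open).
Only numpy, scipy, OpenCV 4.12 (cv2) and the standard library are available. Lean on these libraries where they do the work, as an engineer would, in place of code of your own. Each camera call takes 0.05 s, during which the arm holds its last target.

### The job

Unlatch the grey sample case so that its lid springs ajar: first slide the red safety tab gently along its slot, away from the latch, until it meets its stiff sprung end stop (how far that is differs from case to case and must be felt), and press it home there with about 17 N, then take the yellow bar and lift the latch right up, and let go. Do not press the tab into its stop much harder than that, do not pull hard on a latch that is still locked, and leave the parcel, the tape roll and the jar where they are.

Things in the scene. Friction and masses are not known exactly. Their poses are not given: they have to be found in the camera images.
- case: Grey sample case, 260 (x) x 340 (y) x 110 mm high, fixed, place and yaw vary. Origin: centre of its underside; x points to its rear, -x (front) faces the robot. The front 100 mm (x -130 to -30) are a flat deck, top at z = 110 mm, with latch and tab; behind it lies the lid. A carrying handle juts 25 mm from the lower front face.
- latch (a joint): Main latch: steel frame of two arms (7 wide, 10 high, 100 mm long, centres 66 mm apart) lying along x over the deck, hinged at the front. Angle in rad: 0 shut, grows as the bar rises and swings to the case's front (-x), upper stop 1.5. Hinge friction 0.5 N m (8 to 9 N at the bar); stays where left. Until the tab is pressed home the latch is locked.
- latch_bar (a point): Middle of the latch's yellow round grip bar, 11 mm thick, 59 mm free between the arms, along the case's y. Shut, it is at x = -40, y = 0, z = 150 mm in the case frame: 40 mm over the deck, 33 mm over the lid, free in front and behind. It lies 65 mm behind and 27 mm above the hinge line. It can turn in the grip, so the gripper may stay upright while following the arc.
- latch_hinge (a point): Middle of the latch's hinge line, in the case frame at x = -105, y = 0, z = 123 mm; the axes are the case's. The latch turns about the y axis through it.
- tab: Red safety tab: upright lug 24 (x) x 12 (y) mm, 28 mm above the deck, in a dark slot left (+y) of the latch. Origin: middle of the lug at deck height (z = 110 mm), x = -60, y = 80 to 136 mm at the start; axes are the case's. Slides along y only; +y releases. Friction 3 N; stays where left. 35 mm free on each side.
- stop: Stiff sprung end stop, hidden in the deck, met by the bolt that the tab drives. The tab's travel until then is 12 to 40 mm, unknown: tab and bolt sit differently in each case, unseen. The stop resists with 5.5 N plus 5 N per mm and frees the latch when pressed in 1 mm (11 N); it then stays in. Over 18 N on it breaks it. So press the tab with 15 to 19 N, its friction included.
- hook: Steel hook of the latch, reaching down through a dark slot into the deck under the left arm, where the tab's bolt holds it. Origin on the latch's hinge line. More than 30 N on it (about 20 N of pull at the bar beyond the hinge friction) bends it.
- lid (a joint): Lid of the case (160 x 340 x 8 mm), hinged at the rear. Angle in rad: 0 shut. A spring lifts it by itself to about 0.12 rad (front edge 19 mm up) once the latch is up; the latch holds it down.
- parcel: Wrapped parcel with black bands, 180 x 110 x 50 mm, loose on the table to the left (+y) of the case. Origin: centre of its underside. Leave alone.
- tape_roll: Amber tape roll, 64 mm across, 20 mm high, loose on the right part (-y) of the deck. Origin: centre of its underside. Leave alone.
- jar: Amber sample jar, 56 mm across, 85 mm high, loose on the table to the right (-y) of the case. Origin: centre of its underside. Leave alone.

How it is judged:
By the outcome, as a careful person would: the job done as asked, in the order asked, and still so for the second after the job is handed in, with the robot touching nothing.
It also fails if it takes over 70 s, if anything falls off the work surface, if the arm or the gripper's body presses on something with over 40 N, if the wrist force passes 120 N, or if a joint passes its speed limit or range.

## Working session

There is one attempt and no reset: what is moved stays moved. The work goes in short steps, Python scripts to look and compute and a tool call to move; the robot and the scene stay as the last step left them, time stands still between calls to the robot, and variables do not carry over. Pictures are saved under pics/ and viewed, and the job is handed in when it is done.

Besides the shell and the picture viewer there is one more tool, called after ">>>" as name(argument=value, ...) on one line, values as JSON. arm_command: Moves the arm, as the interface text tells. Its arguments: {"type":"object","properties":{"steps":{"type":"array","items":{"type":"number"}},"grip_force":{"type":"number"}},"required":["steps"]}

```bash
ls; mkdir -p pics
python3 - <<'E'
from workcell import ctrl
import cv2
s=ctrl.read_state(); print(s)
for n in ["scene","top","wrist"]:
    im=ctrl.get_image(n); cv2.imwrite(f"pics/{n}0.png",im[:,:,::-1])
    print(n,{k:(v.round(4).tolist() if hasattr(v,'round') else v) for k,v in ctrl.camera_params(n).items()})
E
```

```text
pics
{'t': 0.0, 'joint_pos': array([ 1.04989468e+00,  8.79175792e-02,  1.37223549e+00,  1.41535346e-05,
        1.68355837e+00, -1.03091180e-01]), 'qd': array([ 0.00141665, -0.00020745,  0.00024712, -0.00076086, -0.00021149,
        0.00058744]), 'joint_efforts': array([-1.98735775e-03, -3.40192258e+01, -3.02418458e+01,  7.15832482e-02,
        3.34541977e-02, -1.78117584e-04]), 'ee_pos': array([0.22289701, 0.5022266 , 0.20433413]), 'tool_rot': array([ 0.32615386,  1.54650497, -0.32933378]), 'wrist_force': array([0.3758155 , 0.7487818 , 0.27897615]), 'torque': array([-0.00363078, -0.01499535,  0.04331758]), 'opening': 1.002920451412448}
scene {'intrinsics': [[457.2651, 0.0, 318.1462], [0.0, 457.2651, 241.7732], [0.0, 0.0, 1.0]], 'extrinsics': [[0.703, 0.7111, -0.0121, -0.4766], [-0.5152, 0.5209, 0.6806, 0.2327], [0.4903, -0.4723, 0.7325, -1.3618], [0.0, 0.0, 0.0, 1.0]]}
top {'intrinsics': [[609.9426, 0.0, 318.2487], [0.0, 609.9426, 234.9877], [0.0, 0.0, 1.0]], 'extrinsics': [[-0.0169, -0.9998, 0.0109, 0.031], [0.9984, -0.0163, 0.0537, -0.6463], [-0.0535, 0.0118, 0.9985, -1.3345], [0.0, 0.0, 0.0, 1.0]]}
wrist {'intrinsics': [[376.3843, 0.0, 320.0088], [0.0, 376.3843, 248.2145], [0.0, 0.0, 1.0]], 'mount': [[0.0008, 0.2305, -0.9731, -0.1802], [1.0, -0.0017, 0.0004, -0.0002], [-0.0016, -0.9731, -0.2305, -0.066], [0.0, 0.0, 0.0, 1.0]]}
```

View pics/scene0.png

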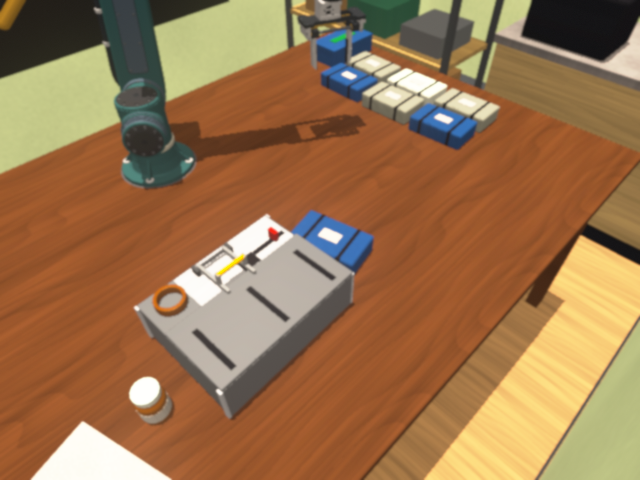

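View pics/top0.png

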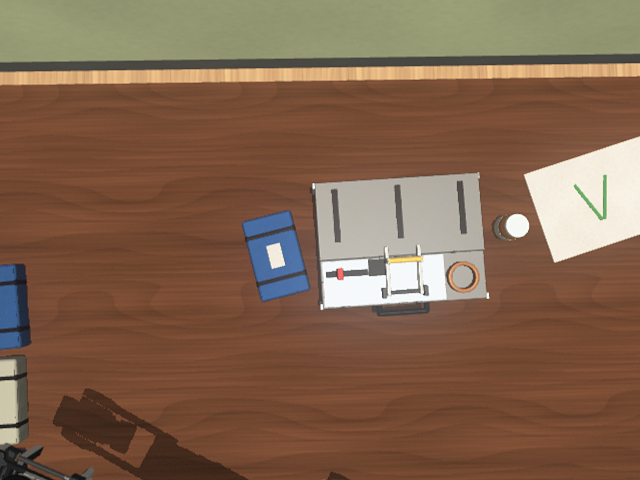

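View pics/wrist0.png

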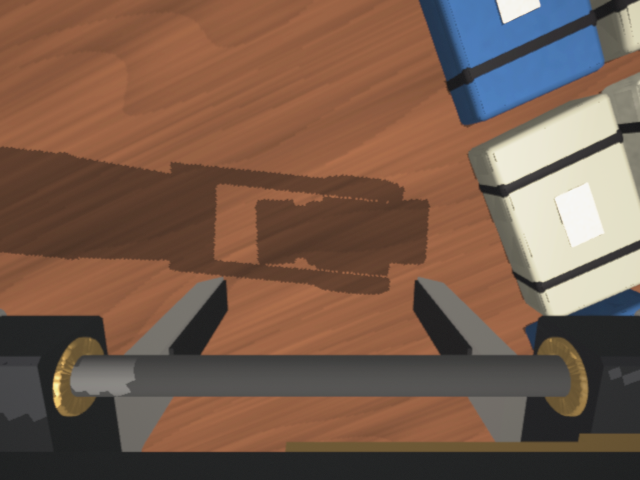

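The top view shows the case with its front facing the robot. The red tab is at about (340,273), the yellow bar at (405,260), the tape roll at (463,277), the jar at (513,226) and the parcel at (276,255). Next I'll measure their positions.

```bash
cat > h.py <<'E'
import numpy as np,cv2
from workcell import ctrl
from scipy.spatial.transform import Rotation as R
def ray(name,uv,state=None):
    p=ctrl.camera_params(name);K=np.array(p["intrinsics"])
    d=np.linalg.inv(K)@np.array([uv[0],uv[1],1.0]); d=np.array([d[0],-d[1],-d[2]])
    if name=="wrist":
        M=np.array(p["mount"]);Rt=R.from_rotvec(state["tool_rot"]).as_matrix()
        o=Rt@M[:3,3]+state["ee_pos"];d=Rt@M[:3,:3]@d
    else:
        E=np.array(p["extrinsics"]);o=-E[:3,:3].T@E[:3,3];d=E[:3,:3].T@d
    return o,d/np.linalg.norm(d)
def onz(name,uv,z,state=None):
    o,d=ray(name,uv,state);return o+d*(z-o[2])/d[2]
def tri(rays):
    A=sum(np.eye(3)-np.outer(d,d) for o,d in rays);b=sum((np.eye(3)-np.outer(d,d))@o for o,d in rays)
    return np.linalg.solve(A,b)
def mask(im,lo,hi): return cv2.inRange(cv2.cvtColor(im,cv2.COLOR_RGB2HSV),lo,hi)
def blobs(m,mina=15):
    n,l,st,c=cv2.connectedComponentsWithStats(m)
    return [(st[i].tolist(),c[i].round(1).tolist(),cv2.minAreaRect(np.argwhere(l==i)[:,::-1].astype(np.float32))) for i in range(1,n) if st[i,4]>=mina]
E
python3 - <<'E'
from h import *
for n in ["top","scene"]:
    im=cv2.imread(f"pics/{n}0.png")[:,:,::-1].copy()
    print(n)
    for nm,lo,hi in [("red",(0,190,120),(5,255,255)),("red2",(175,190,120),(180,255,255)),("yel",(20,150,120),(32,255,255))]:
        for b in blobs(mask(im,lo,hi)): print(nm,b)
t=cv2.imread("pics/top0.png")[160:325,300:500];cv2.imwrite("pics/topc.png",cv2.resize(t,None,fx=4,fy=3.6,interpolation=cv2.INTER_CUBIC)[:600])
E
```

```text
top
scene
red ([269, 229, 8, 7, 32], [272.6, 231.8], ((272.75, 231.75), (7.77817440032959, 4.242640495300293), 45.0))
yel ([217, 255, 27, 20, 122], [230.9, 264.5], ((230.3716278076172, 264.5202941894531), (4.766152858734131, 31.61935806274414), 54.46232223510742))
```

View pics/topc.png

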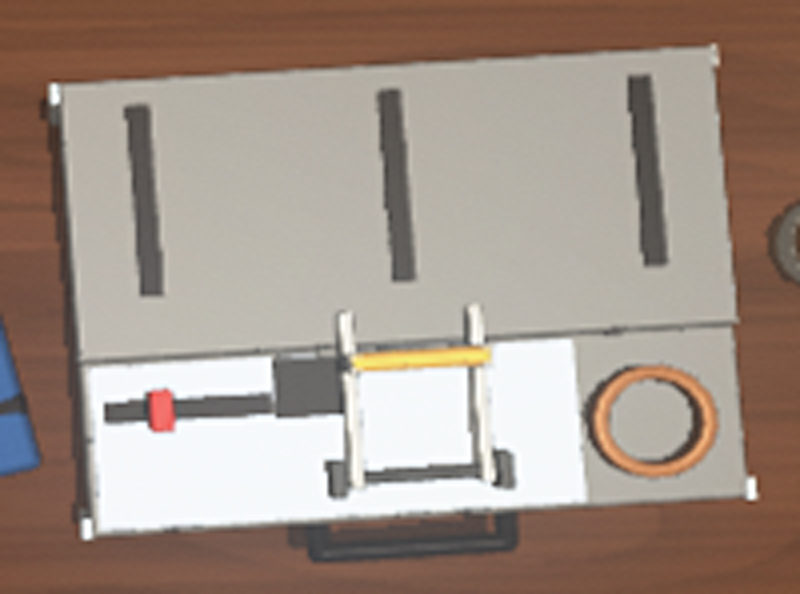

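Run:
```python
from h import *
im=cv2.imread("pics/top0.png")[:,:,::-1].copy()
sub=im.copy(); sub[:,:320]=0; sub[:,440:]=0; sub[:240]=0; sub[300:]=0
print(im[273,340],im[260,405])
br=blobs(mask(sub,(0,130,120),(8,255,255))|mask(sub,(174,130,120),(180,255,255)));by=blobs(mask(sub,(15,120,120),(32,255,255)))
print(br,by)
r=br[0][1];y=by[0][1]
P=lambda uv,z:onz("top",uv,z).round(4)
print("red",P(r,.134),tri([ray("top",r),ray("scene",(272.6,231.8))]).round(4))
print("bar",P(y,.154),tri([ray("top",y),ray("scene",(230.6,264.5))]).round(4))
# corners of deck from crop: px=300+u/4, row=160+v/3.6
c=lambda u,v:(300+(u+.5)/4-.5,160+(v+.5)/3.6-.5)
FL=P(c(92,530),.11);FR=P(c(747,498),.11);BL=P(c(58,88),.118);BR=P(c(716,50),.118)
print(FL,FR,BL,BR,np.linalg.norm(FL-FR),np.linalg.norm(BL-BR),np.linalg.norm((FL-BL)[:2]))
for d in (FL-FR,BL-BR): print("yaw",np.degrees(np.arctan2(-d[0],d[1])))
d=(FL-FR)+(BL-BR);yaw=np.arctan2(-d[0],d[1]);ctr=(FL+FR+BL+BR)/4
print("ctr",ctr,np.degrees(yaw))
ex=np.array([np.cos(yaw),np.sin(yaw)]);ey=np.array([-ex[1],ex[0]])
for n,p in (("red",P(r,.134)),("bar",P(y,.154)),("tape",P(c(655,421),.13))): q=p[:2]-ctr[:2];print(n,q@ex,q@ey)
```

```text
[242 113 108] [245 229 117]
[([337, 269, 7, 11, 57], [339.9, 273.6], ((340.1099853515625, 273.7699890136719), (10.323759078979492, 5.374011993408203), 81.8698959350586))] [([389, 256, 33, 7, 145], [405.0, 259.2], ((404.9757080078125, 259.1349792480469), (4.65632963180542, 32.12867736816406), 86.18592071533203))]
red [ 0.5617 -0.0207  0.134 ] [ 0.5618 -0.0207  0.1306]
bar [ 0.5883 -0.1499  0.154 ] [ 0.5886 -0.1496  0.1531]
[0.494  0.0149 0.11  ] [ 0.5063 -0.3225  0.11  ] [0.7464 0.0282 0.118 ] [ 0.7631 -0.3123  0.118 ] 0.3376241253228211 0.3409092841211574 0.25275017309588527
yaw 2.0878071762791053
yaw 2.8078514220348585
ctr [ 0.62745  -0.147925  0.114   ] 2.4495723900556774
red -0.060252312577026165 0.1299189052991147
bar -0.03919863737818515 -0.0002999211455346692
tape -0.08125783886455339 -0.12011178854742885
```

```bash
cat >> h.py <<'E'
def delta(target,yaw,s=None):
    """target TCP, tool x down, tool y along +/- case x; prints tool-frame shift (current axes) and rotvec deg"""
    s=s or ctrl.read_state();Rt=R.from_rotvec(s["tool_rot"])
    print("t",round(s["t"],2),"p",s["ee_pos"].round(4),"F",s["wrist_force"].round(2),"op",round(s["opening"]*94,1),"q",s["joint_pos"].round(2))
    print("tool axes\n",Rt.as_matrix().round(3))
    for sg in (1,-1):
        x=np.array([0,0,-1.]);y=sg*np.array([np.cos(yaw),np.sin(yaw),0]);M=np.c_[x,y,np.cross(x,y)]
        print(sg,"turn deg",np.degrees((Rt.inv()*R.from_matrix(M)).as_rotvec()).round(2))
    d=np.array(target)-s["ee_pos"];print("world d",d.round(4),"tool d",Rt.inv().apply(d).round(4))
E
python3 - <<'E'
from h import *
delta([0.563,-0.045,0.23],np.radians(2.7))
E
```

```text
t 0.15 p [0.223  0.5023 0.2046] F [-0.17 -0.84  0.56] op 94.2 q [ 1.05  0.09  1.37 -0.    1.68 -0.1 ]
tool axes
 [[-0.001  0.406  0.914]
 [-0.001  0.914 -0.406]
 [-1.    -0.002 -0.   ]]
1 turn deg [6.336e+01 4.000e-02 9.000e-02]
-1 turn deg [-1.1664e+02 -1.0000e-01  5.0000e-02]
world d [ 0.34   -0.5473  0.0254] tool d [-0.0249 -0.3623  0.5329]
```

>>> arm_command(steps=[-0.02,0,0,0,0,0,0,0,-0.0259,0.0381,0,0,0,0,0,-0.0259,0.0381,0,0,0,0,0,-0.0259,0.0381,0,0,0,0,0,-0.0259,0.0381,0,0,0,0,0,-0.0259,0.0381,0,0,0,0,0,-0.0259,0.0381,0,0,0,0,0,-0.0259,0.0381,0,0,0,0,0,-0.0259,0.0381,0,0,0,0,0,-0.0259,0.0381,0,0,0,0,0,-0.0259,0.0381,0,0,0,0,0,-0.0259,0.0381,0,0,0,0,0,-0.0259,0.0381,0,0,0,0,0,-0.0259,0.0381,0,0,0,0,0,-0.0259,0.0381,0,0,0,0,0,0,0,0,0,0,0], grip_force=20)

```text
t: 1.75
ee_pos: [0.5649, -0.0499, 0.2233]
tool_rot: [0.331, 1.547, -0.334]
wrist_force: [1.1, -0.0, -0.5]
opening: 0.002
```

>>> arm_command(steps=[0,0,0,7.92,0,0,0,0,0,0,7.92,0,0,0,0,0,0,7.92,0,0,0,0,0,0,7.92,0,0,0,0,0,0,7.92,0,0,0,0,0,0,7.92,0,0,0,0,0,0,7.92,0,0,0,0,0,0,7.92,0,0,0,0,0,0,0,0,0,0,0,0,0,0,0,0,0])

```text
t: 2.75
ee_pos: [0.5632, -0.0445, 0.2254]
tool_rot: [1.172, 1.233, -1.172]
wrist_force: [0.8, -0.1, 0.0]
opening: 0.002
```

Run:
```python
from h import *
delta([0.563,-0.045,0.118],np.radians(2.7))
s=ctrl.read_state()
im=ctrl.get_image("wrist"); cv2.imwrite("pics/w1.png",im[:,:,::-1])
for nm,m in (("red",mask(im,(0,140,100),(8,255,255))|mask(im,(174,140,100),(180,255,255))),("yel",mask(im,(20,140,120),(32,255,255)))):
  for b in blobs(m,60):
    z=.138 if nm=="red" else .15
    print(nm,b,onz("wrist",b[2][0],z,s).round(4))
```

```text
t 2.75 p [ 0.5632 -0.0445  0.2254] F [ 0.76 -0.12  0.01] op 0.2 q [-0.18  0.12  1.3   0.    1.73 -0.23]
tool axes
 [[-0.     0.999  0.051]
 [ 0.     0.051 -0.999]
 [-1.    -0.    -0.   ]]
1 turn deg [ 0.21 -0.02  0.02]
-1 turn deg [-1.7979e+02 -4.0000e-02 -4.0000e-02]
world d [-0.0002 -0.0005 -0.1074] tool d [ 0.1074 -0.0002  0.0006]
red ([303, 209, 31, 20, 568], [318.0, 218.8], ((318.0, 218.5), (19.0, 30.0), 90.0)) [ 0.5608 -0.0201  0.138 ]
```

View pics/w1.png

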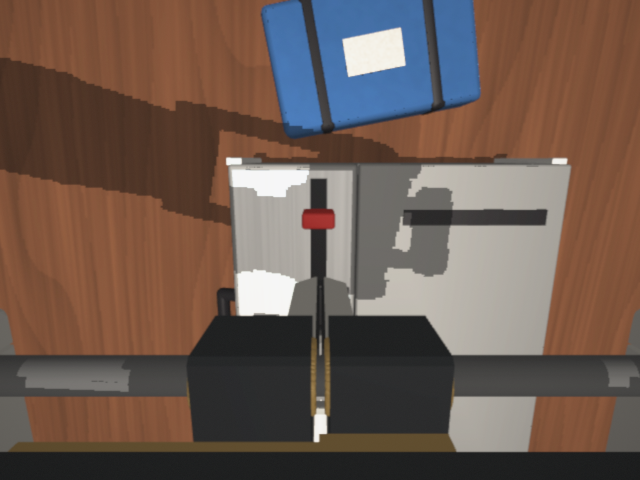

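The wrist view puts the red lug at (318,219), about 25 mm ahead (+y) of the shut fingers. That agrees with the top view, so I'll descend behind it.

>>> arm_command(steps=[0.03,0,0,0,0,0,0,0.03,0,0,0,0,0,0,0.025,0,0,0,0,0,0,0.015,0,0,0,0,0,0,0.006,0,0,0,0,0,0,0,0,0,0,0,0,0,0,0,0,0,0,0,0,0,0,0,0,0,0,0])

```text
t: 3.6
ee_pos: [0.5646, -0.0453, 0.1213]
tool_rot: [1.175, 1.228, -1.172]
wrist_force: [0.4, 0.1, -0.1]
opening: 0.006
```

Run:
```python
from h import *
delta([0.563,-0.045,0.118],np.radians(2.7))
im=ctrl.get_image("wrist"); cv2.imwrite("pics/w2.png",im[:,:,::-1])
print([ctrl.read_state()["wrist_force"].round(2).tolist() for _ in range(3)])
```

```text
t 3.6 p [ 0.5646 -0.0453  0.1213] F [ 0.37  0.1  -0.09] op 0.6 q [-0.18  0.15  1.47  0.    1.52 -0.23]
tool axes
 [[ 0.003  0.999  0.047]
 [-0.     0.047 -0.999]
 [-1.     0.003  0.001]]
1 turn deg [ 0.01  0.04 -0.18]
-1 turn deg [-1.7999e+02  2.8000e-01  6.0000e-02]
world d [-0.0016  0.0003 -0.0033] tool d [ 0.0033 -0.0016 -0.0004]
[[-0.68, -0.5, 0.6], [-0.68, -0.5, 0.6], [-0.68, -0.5, 0.6]]
```

View pics/w2.png

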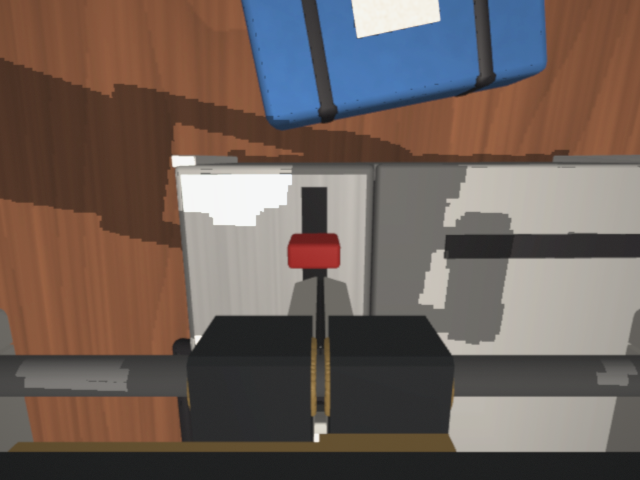

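>>> arm_command(steps=[0,0,-0.003,0,0,0,0,0,0,-0.003,0,0,0,0,0,0,-0.002,0,0,0,0,0,0,-0.001,0,0,0,0,0,0,-0.001,0,0,0,0,0,0,-0.001,0,0,0,0,0,0,-0.001,0,0,0,0,0,0,-0.001,0,0,0,0,0,0,-0.001,0,0,0,0,0,0,0,0,0,0,0])

```text
t: 4.65
ee_pos: [0.563, -0.0311, 0.1197]
tool_rot: [1.175, 1.231, -1.174]
wrist_force: [-0.9, -3.4, 2.1]
opening: 0.004
```

>>> arm_command(steps=[0,0,-0.001,0,0,0,0,0,0,-0.001,0,0,0,0])

```text
t: 4.85
ee_pos: [0.5629, -0.0292, 0.1197]
tool_rot: [1.175, 1.231, -1.174]
wrist_force: [0.1, -4.0, 2.4]
opening: 0.008
```

>>> arm_command(steps=[0,0,-0.001,0,0,0,0,0,0,-0.001,0,0,0,0,0,0,-0.001,0,0,0,0,0,0,-0.001,0,0,0,0])

```text
t: 5.25
ee_pos: [0.5627, -0.0251, 0.1196]
tool_rot: [1.175, 1.231, -1.174]
wrist_force: [-1.1, -3.2, 1.6]
opening: 0.007
```

>>> arm_command(steps=[0,0,-0.0005,0,0,0,0,0,0,-0.0005,0,0,0,0,0,0,-0.0005,0,0,0,0])

```text
t: 5.55
ee_pos: [0.5627, -0.0236, 0.1195]
tool_rot: [1.175, 1.231, -1.174]
wrist_force: [1.0, -2.6, 1.5]
opening: 0.006
```

>>> arm_command(steps=[0,0,-0.0005,0,0,0,0,0,0,-0.0005,0,0,0,0,0,0,-0.0005,0,0,0,0])

```text
t: 5.85
ee_pos: [0.5625, -0.0221, 0.1195]
tool_rot: [1.175, 1.231, -1.174]
wrist_force: [0.0, -3.2, 2.6]
opening: 0.002
```

>>> arm_command(steps=[0,0,-0.0005,0,0,0,0,0,0,-0.0005,0,0,0,0,0,0,-0.0005,0,0,0,0])

```text
t: 6.15
ee_pos: [0.5625, -0.0207, 0.1195]
tool_rot: [1.174, 1.231, -1.174]
wrist_force: [0.2, -3.1, 1.7]
opening: 0.005
```

>>> arm_command(steps=[0,0,-0.0005,0,0,0,0,0,0,-0.0005,0,0,0,0,0,0,-0.0005,0,0,0,0])

```text
t: 6.45
ee_pos: [0.5625, -0.0206, 0.1195]
tool_rot: [1.173, 1.228, -1.176]
wrist_force: [0.8, -7.9, 1.8]
opening: 0.007
```

The force rose from 3 to 8 N while the tab stopped moving, so this is the stop. From here I'll build up the press in small steps.

>>> arm_command(steps=[0,0,-0.0005,0,0,0,0,0,0,-0.0005,0,0,0,0,0,0,0,0,0,0,0])

```text
t: 6.75
ee_pos: [0.5625, -0.0205, 0.1196]
tool_rot: [1.172, 1.227, -1.177]
wrist_force: [0.4, -8.6, 2.9]
opening: 0.005
```

>>> arm_command(steps=[0,0,-0.0005,0,0,0,0,0,0,-0.0005,0,0,0,0,0,0,0,0,0,0,0])

```text
t: 7.05
ee_pos: [0.5624, -0.0202, 0.1196]
tool_rot: [1.172, 1.226, -1.178]
wrist_force: [0.6, -10.2, 2.5]
opening: 0.006
```

>>> arm_command(steps=[0,0,-0.0005,0,0,0,0,0,0,0,0,0,0,0])

```text
t: 7.25
ee_pos: [0.5624, -0.02, 0.1196]
tool_rot: [1.171, 1.225, -1.178]
wrist_force: [0.7, -10.6, 1.7]
opening: 0.006
```

>>> arm_command(steps=[0,0,-0.0005,0,0,0,0,0,0,-0.0005,0,0,0,0,0,0,-0.0005,0,0,0,0,0,0,0,0,0,0,0])

```text
t: 7.65
ee_pos: [0.5624, -0.0196, 0.1196]
tool_rot: [1.17, 1.224, -1.18]
wrist_force: [1.1, -13.2, 1.4]
opening: 0.007
```

>>> arm_command(steps=[0,0,-0.0005,0,0,0,0,0,0,-0.0005,0,0,0,0,0,0,0,0,0,0,0])

```text
t: 7.95
ee_pos: [0.5624, -0.0192, 0.1196]
tool_rot: [1.169, 1.223, -1.18]
wrist_force: [1.2, -14.6, 1.7]
opening: 0.005
```

>>> arm_command(steps=[0,0,-0.0005,0,0,0,0,0,0,-0.0003,0,0,0,0,0,0,0,0,0,0,0])

```text
t: 8.25
ee_pos: [0.5624, -0.019, 0.1197]
tool_rot: [1.169, 1.222, -1.181]
wrist_force: [0.6, -15.6, 1.3]
opening: 0.005
```

>>> arm_command(steps=[0,0,-0.0005,0,0,0,0,0,0,-0.0003,0,0,0,0,0,0,0,0,0,0,0])

```text
t: 8.55
ee_pos: [0.5624, -0.0188, 0.1197]
tool_rot: [1.168, 1.221, -1.182]
wrist_force: [0.7, -15.6, 1.2]
opening: 0.003
```

Run:
```python
from h import *
for i in range(4):
    ctrl.get_image("wrist"); s=ctrl.read_state(); print(s["wrist_force"].round(2),s["ee_pos"].round(4))
```

```text
[  1.42 -16.18   0.65] [ 0.5624 -0.0188  0.1197]
[  0.91 -15.91   2.03] [ 0.5624 -0.0187  0.1197]
[  1.53 -16.83   1.35] [ 0.5624 -0.0188  0.1197]
[  0.5  -15.48   1.33] [ 0.5624 -0.0188  0.1197]
```

Steady push of about 16 N by the sensor. The tab is about 1.8 mm into the stop, past the 1 mm needed. Now I'll back off and go above the bar.

>>> arm_command(steps=[0,0,0.004,0,0,0,0,0,0,0.004,0,0,0,0,0,0,0.006,0,0,0,0,0,0,0.006,0,0,0,0,-0.01,0,0,0,0,0,0,-0.03,0,0,0,0,0,0.045,-0.04,0,0,0,0,0,0.045,0,0.013,0.035,0,0,0,0.045,0,0.013,0.035,0,0,0,0.045,0,0,0.033,0,0,0,0.045,0,0,0,0,0,0,0.045,0,0,0,0,0,0,0.045,0,0,0,0,0,0,0.045])

```text
t: 10.05
ee_pos: [0.5938, -0.133, 0.1999]
tool_rot: [1.174, 1.232, -1.173]
wrist_force: [-1.1, -0.7, 0.0]
opening: 0.478
```

Run:
```python
from h import *
delta([0.5885,-0.1498,0.131],np.radians(2.7))
s=ctrl.read_state()
im=ctrl.get_image("wrist"); cv2.imwrite("pics/w3.png",im[:,:,::-1])
it=ctrl.get_image("top"); cv2.imwrite("pics/t3.png",cv2.resize(it[160:325,300:500],None,fx=4,fy=3.6,interpolation=cv2.INTER_CUBIC)[:600,:,::-1])
print("F",s["wrist_force"].round(2))
```

```text
t 10.05 p [ 0.5938 -0.133   0.1999] F [-1.14 -0.68  0.04] op 44.9 q [-0.31  0.22  1.23  0.    1.69 -0.36]
tool axes
 [[ 0.     0.999  0.048]
 [ 0.001  0.048 -0.999]
 [-1.     0.    -0.001]]
1 turn deg [ 0.06 -0.05 -0.02]
-1 turn deg [-1.7994e+02  4.0000e-02 -8.0000e-02]
world d [-0.0053 -0.0168 -0.0689] tool d [ 0.0689 -0.0061  0.0165]
F [-1.14 -0.68  0.04]
```

View pics/w3.png

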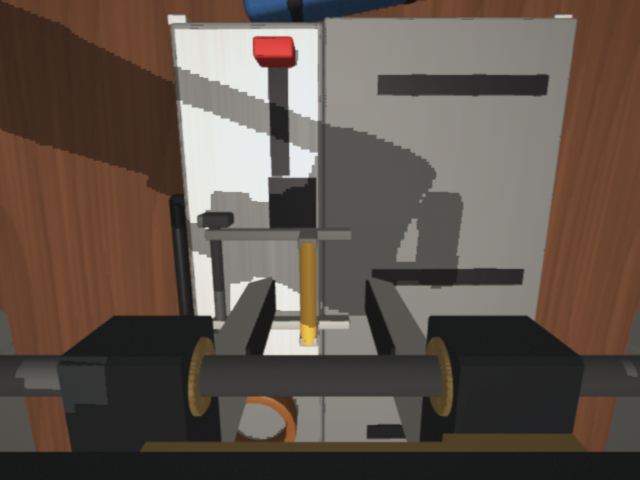

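View pics/t3.png

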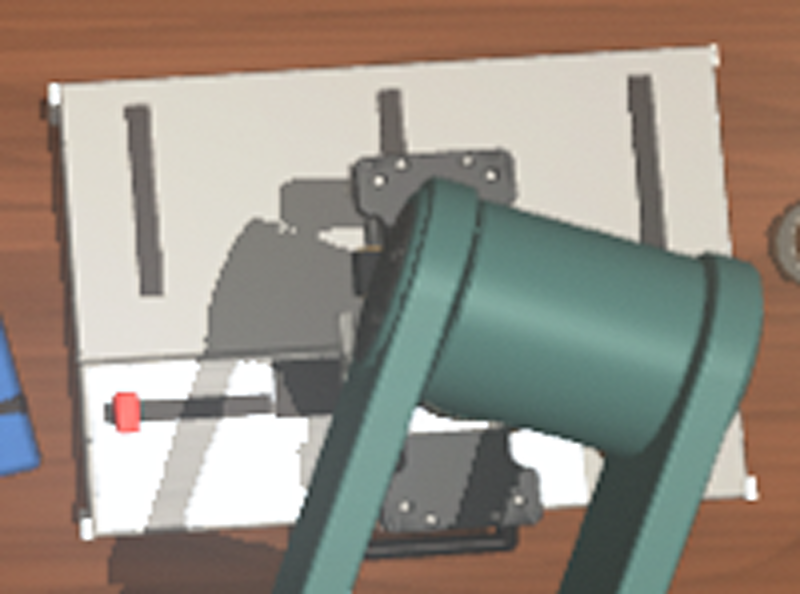

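The tab has moved left in the top view. In the wrist view the bar runs from (309,243) to (309,345), between the open fingers. I'll check the bar position with a ray.

Run:
```python
from h import *
s=ctrl.read_state()
im=cv2.imread("pics/w3.png")[:,:,::-1].copy(); im[:,:250]=0; im[:,370:]=0; im[350:]=0
for b in blobs(mask(im,(18,140,90),(32,255,255)),60):
    print(b)
    x,y,w,h,_=b[0]
    for uv in ((x+w/2,y),(x+w/2,y+h/2),(x+w/2,y+h)): print(onz("wrist",uv,.152,s).round(4))
```

```text
([300, 243, 17, 101, 1521], [307.8, 292.6], ((308.0, 293.0), (100.0, 16.0), 90.0))
[ 0.5864 -0.1179  0.152 ]
[ 0.5878 -0.1511  0.152 ]
[ 0.5893 -0.1865  0.152 ]
```

>>> arm_command(steps=[0,-0.006,0.0175,0,0,0,0.045,0.02,0,0,0,0,0,0.045,0.02,0,0,0,0,0,0.045,0.02,0,0,0,0,0,0.045,0.009,0,0,0,0,0,0.045,0,0,0,0,0,0,0.045,0,0,0,0,0,0,0.045,0,0,0,0,0,0,0.045])

```text
t: 10.95
ee_pos: [0.5895, -0.1519, 0.1321]
tool_rot: [1.175, 1.229, -1.173]
wrist_force: [-0.2, 0.6, 0.1]
opening: 0.476
```

Run:
```python
from h import *
delta([0.588,-0.1505,0.131],np.radians(2.7))
im=ctrl.get_image("wrist"); cv2.imwrite("pics/w4.png",im[:,:,::-1])
```

```text
t 10.95 p [ 0.5895 -0.1519  0.1321] F [-0.22  0.57  0.06] op 44.8 q [-0.35  0.24  1.34  0.    1.56 -0.39]
tool axes
 [[ 0.003  0.999  0.048]
 [-0.001  0.048 -0.999]
 [-1.     0.003  0.001]]
1 turn deg [ 0.03  0.05 -0.15]
-1 turn deg [-1.7997e+02  2.3000e-01  8.0000e-02]
world d [-0.0015  0.0014 -0.0011] tool d [ 0.0011 -0.0014 -0.0015]
```

View pics/w4.png

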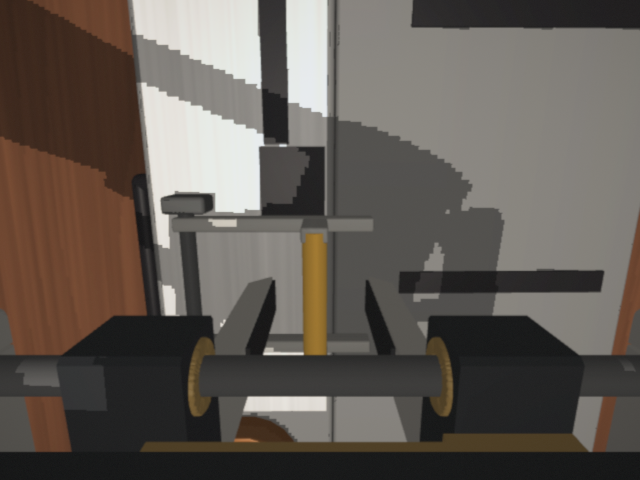

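The bar (column 314) lies between the pads, so I'll close the gripper.

>>> arm_command(steps=[0,-0.001,0,0,0,0,0.005,0,0,0,0,0,0,0.005,0,0,0,0,0,0,0.005,0,0,0,0,0,0,0.005,0,0,0,0,0,0,0.005,0,0,0,0,0,0,0.005], grip_force=30)

```text
t: 11.6
ee_pos: [0.5869, -0.1521, 0.1305]
tool_rot: [1.174, 1.232, -1.176]
wrist_force: [-2.8, 0.1, 1.8]
opening: 0.105
```

Run:
```python
import numpy as np
a0=np.arctan2(27,65);r=np.hypot(27,65)
A=np.arange(0,1.61,0.1);p=r*np.c_[np.cos(a0+A),np.sin(a0+A)]
print(np.c_[A[1:],(-np.diff(p[:,1])).round(1),np.diff(p[:,0]).round(1)])
```

```text
[[ 0.1 -6.4 -3. ]
 [ 0.2 -6.  -3.6]
 [ 0.3 -5.6 -4.2]
 [ 0.4 -5.2 -4.8]
 [ 0.5 -4.7 -5.3]
 [ 0.6 -4.1 -5.7]
 [ 0.7 -3.5 -6.1]
 [ 0.8 -2.9 -6.4]
 [ 0.9 -2.3 -6.7]
 [ 1.  -1.6 -6.9]
 [ 1.1 -0.9 -7. ]
 [ 1.2 -0.2 -7. ]
 [ 1.3  0.5 -7. ]
 [ 1.4  1.2 -6.9]
 [ 1.5  1.9 -6.8]
 [ 1.6  2.6 -6.6]]
```

>>> arm_command(steps=[-0.001,-0.0004,0,0,0,0,0.005,-0.001,-0.0004,0,0,0,0,0.005,-0.001,-0.0005,0,0,0,0,0.005,0,0,0,0,0,0,0.005])

```text
t: 12.0
ee_pos: [0.5861, -0.1521, 0.1322]
tool_rot: [1.174, 1.232, -1.175]
wrist_force: [0.4, -1.4, -7.5]
opening: 0.108
```

>>> arm_command(steps=[-0.0017,-0.0008,0,0,0,0,0.005,-0.0017,-0.0009,0,0,0,0,0.005,0,0,0,0,0,0,0.005])

```text
t: 12.3
ee_pos: [0.5842, -0.1521, 0.1365]
tool_rot: [1.174, 1.232, -1.175]
wrist_force: [0.9, -1.5, -8.5]
opening: 0.105
```

The force stays at 8.5 N (hinge friction only) while the bar rises, so the latch is free. I'll follow the arc from here.

>>> arm_command(steps=[-0.003,-0.0018,0,0,0,0,0.005,-0.003,-0.0018,0,0,0,0,0.005,-0.0028,-0.0021,0,0,0,0,0.005,-0.0028,-0.0021,0,0,0,0,0.005,-0.0026,-0.0024,0,0,0,0,0.005,-0.0026,-0.0024,0,0,0,0,0.005,-0.0024,-0.0026,0,0,0,0,0.005,-0.0024,-0.0026,0,0,0,0,0.005,-0.002,-0.0028,0,0,0,0,0.005,-0.002,-0.0028,0,0,0,0,0.005])

```text
t: 13.3
ee_pos: [0.5625, -0.1532, 0.1636]
tool_rot: [1.176, 1.228, -1.171]
wrist_force: [6.6, -1.2, -9.1]
opening: 0.106
```

Run:
```python
from h import *
im=ctrl.get_image("wrist"); cv2.imwrite("pics/w5.png",im[:,:,::-1])
delta([0.588,-0.1505,0.131],np.radians(2.7))
```

```text
t 13.35 p [ 0.562  -0.1533  0.164 ] F [ 5.62 -1.35 -9.18] op 10.0 q [-0.36  0.17  1.36  0.    1.61 -0.41]
tool axes
 [[ 0.004  0.999  0.047]
 [-0.     0.047 -0.999]
 [-1.     0.004  0.001]]
1 turn deg [ 0.02  0.03 -0.21]
-1 turn deg [-1.7998e+02  3.3000e-01  5.0000e-02]
world d [ 0.026   0.0028 -0.033 ] tool d [ 0.0331  0.0259 -0.0016]
```

View pics/w5.png

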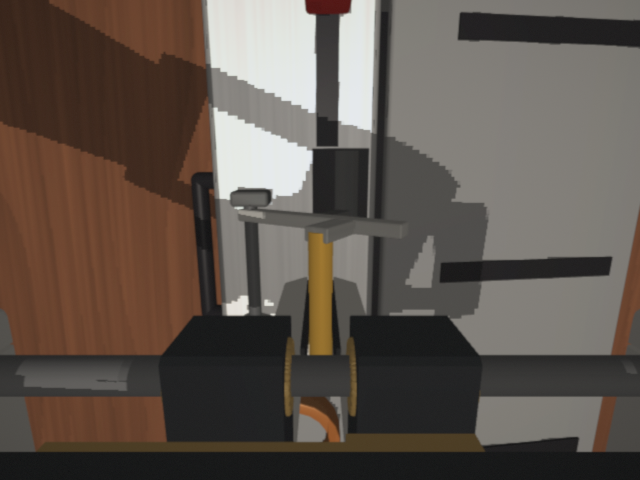

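The bar is still in the grip and the arms are tilting up. Continuing.

>>> arm_command(steps=[-0.0015,-0.003,0,0,0,0,0.005,-0.0015,-0.003,0,0,0,0,0.005,-0.0014,-0.0032,0,0,0,0,0.005,-0.0014,-0.0032,0,0,0,0,0.005,-0.0011,-0.0034,0,0,0,0,0.005,-0.0011,-0.0034,0,0,0,0,0.005,-0.0008,-0.0035,0,0,0,0,0.005,-0.0008,-0.0035,0,0,0,0,0.005,-0.0004,-0.0035,0,0,0,0,0.005,-0.0004,-0.0035,0,0,0,0,0.005])

```text
t: 14.35
ee_pos: [0.5328, -0.1548, 0.1779]
tool_rot: [1.179, 1.219, -1.164]
wrist_force: [11.3, 1.1, -2.1]
opening: 0.102
```

Run:
```python
from h import *
im=ctrl.get_image("wrist"); cv2.imwrite("pics/w6.png",im[:,:,::-1])
im=ctrl.get_image("scene"); cv2.imwrite("pics/s6.png",cv2.resize(im[190:330,120:340],None,fx=3.6,fy=3.6,interpolation=cv2.INTER_CUBIC)[:600,:,::-1])
delta([0.588,-0.1505,0.131],np.radians(2.7))
```

```text
t 14.45 p [ 0.5322 -0.1548  0.1781] F [ 8.99  1.41 -1.32] op 10.0 q [-0.39  0.09  1.42  0.    1.62 -0.44]
tool axes
 [[ 0.014  0.999  0.048]
 [-0.002  0.048 -0.999]
 [-1.     0.014  0.003]]
1 turn deg [ 0.06  0.15 -0.79]
-1 turn deg [-179.94    1.25    0.24]
world d [ 0.0558  0.0043 -0.0471] tool d [ 0.0478  0.0553 -0.0018]
```

View pics/w6.png

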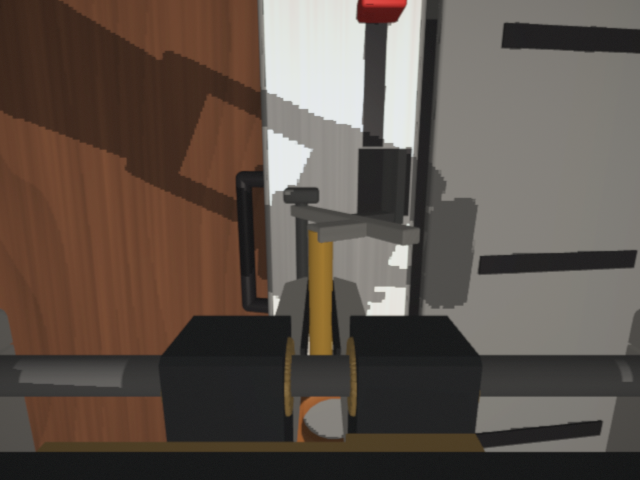

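View pics/s6.png

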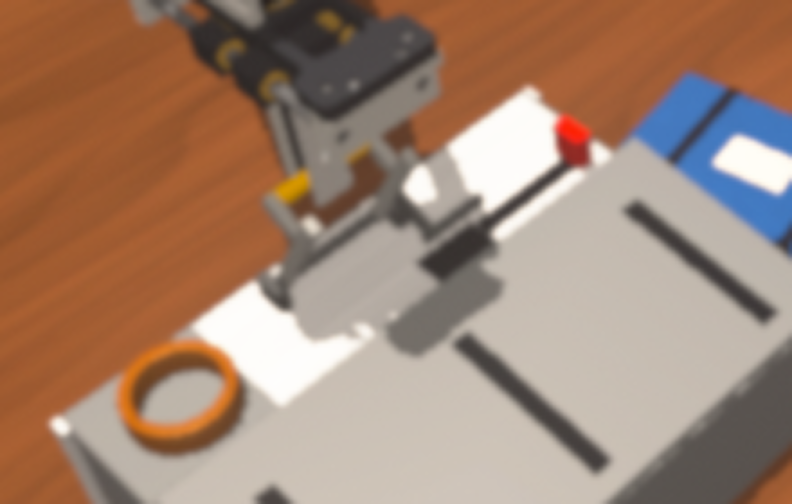

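>>> arm_command(steps=[0,-0.0035,0,0,0,0,0.005,0,-0.0035,0,0,0,0,0.005,0,-0.0035,0,0,0,0,0.005,0.0002,-0.0035,0,0,0,0,0.005,0.0003,-0.0035,0,0,0,0,0.005,0.0005,-0.0035,0,0,0,0,0.005,0.0006,-0.0035,0,0,0,0,0.005,0.0008,-0.0034,0,0,0,0,0.005,0,0,0,0,0,0,0.005])

```text
t: 15.35
ee_pos: [0.5058, -0.1562, 0.1786]
tool_rot: [1.18, 1.215, -1.161]
wrist_force: [8.2, 2.0, 6.5]
opening: 0.107
```

>>> arm_command(steps=[0.001,-0.003,0,0,0,0,0.005,0.001,-0.003,0,0,0,0,0.005,0.0005,-0.002,0,0,0,0,0.005,0,0,0,0,0,0,0.005])

```text
t: 15.75
ee_pos: [0.4998, -0.1565, 0.1769]
tool_rot: [1.181, 1.211, -1.157]
wrist_force: [12.6, 2.0, 7.8]
opening: 0.102
```

>>> arm_command(steps=[0.0007,-0.002,0,0,0,0,0.005,0.0007,-0.002,0,0,0,0,0.005,0,0,0,0,0,0,0.005])

```text
t: 16.05
ee_pos: [0.4997, -0.1565, 0.1769]
tool_rot: [1.185, 1.204, -1.15]
wrist_force: [20.6, 2.2, 6.9]
opening: 0.108
```

Run:
```python
from h import *
im=ctrl.get_image("scene"); cv2.imwrite("pics/s7.png",cv2.resize(im[190:330,120:340],None,fx=3.6,fy=3.6,interpolation=cv2.INTER_CUBIC)[:600,:,::-1])
im=ctrl.get_image("wrist"); cv2.imwrite("pics/w7.png",im[:,:,::-1])
delta([0.588,-0.1505,0.131],np.radians(2.7))
```

```text
t 16.15 p [ 0.4997 -0.1565  0.1769] F [20.36  2.99  6.2 ] op 10.1 q [-0.42  0.01  1.51  0.01  1.59 -0.47]
tool axes
 [[ 0.034  0.998  0.05 ]
 [-0.004  0.05  -0.999]
 [-0.999  0.034  0.005]]
1 turn deg [ 0.17  0.31 -1.93]
-1 turn deg [-179.81    3.03    0.49]
world d [ 0.0883  0.006  -0.0459] tool d [ 0.0488  0.0869 -0.0018]
```

View pics/s7.png

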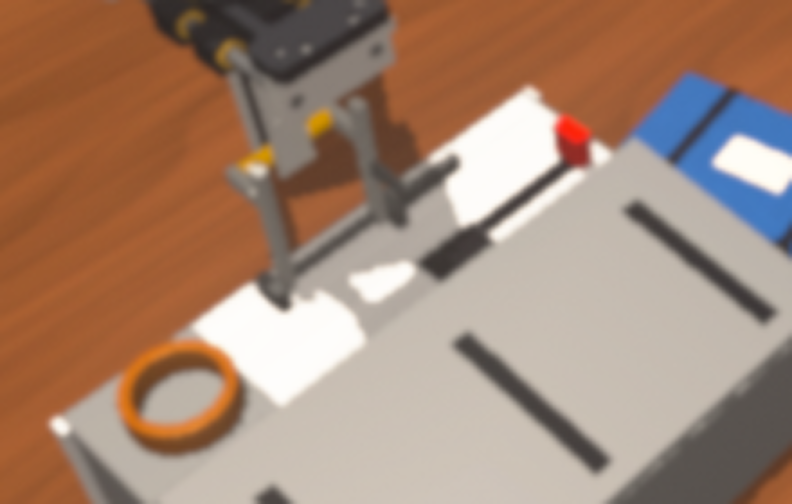

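View pics/w7.png

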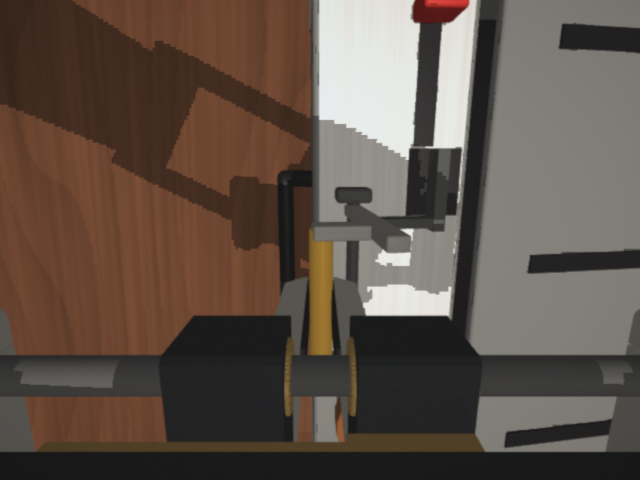

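The upper stop is met: the position held while the force rose to 20 N. I'll relax the push, open the fingers and retreat straight up.

>>> arm_command(steps=[-0.001,0.003,0,0,0,0,0.005,-0.001,0.003,0,0,0,0,0.005,0,0,0,0,0,0,0.005])

```text
t: 16.45
ee_pos: [0.4998, -0.1565, 0.1769]
tool_rot: [1.179, 1.216, -1.162]
wrist_force: [6.5, 1.2, 7.8]
opening: 0.111
```

>>> arm_command(steps=[0,0,0,0,0,0,0.045,0,0,0,0,0,0,0.045,0,0,0,0,0,0,0.045,0,0,0,0,0,0,0.045,0,0,0,0,0,0,0.045,0,0,0,0,0,0,0.045])

```text
t: 17.05
ee_pos: [0.4938, -0.1564, 0.1681]
tool_rot: [1.174, 1.232, -1.175]
wrist_force: [0.0, -0.2, 1.1]
opening: 0.477
```

Run:
```python
from h import *
im=ctrl.get_image("wrist"); cv2.imwrite("pics/w8.png",im[:,:,::-1])
delta([0.588,-0.1505,0.131],np.radians(2.7))
```

```text
t 17.1 p [ 0.4939 -0.1564  0.1682] F [-0.53  0.25 -0.48] op 44.9 q [-0.42  0.03  1.51 -0.    1.61 -0.46]
tool axes
 [[-0.001  0.999  0.047]
 [ 0.     0.047 -0.999]
 [-1.    -0.001 -0.   ]]
1 turn deg [-0.01 -0.03  0.06]
-1 turn deg [1.7999e+02 9.0000e-02 4.0000e-02]
world d [ 0.0941  0.0059 -0.0372] tool d [ 0.0371  0.0943 -0.0014]
```

View pics/w8.png

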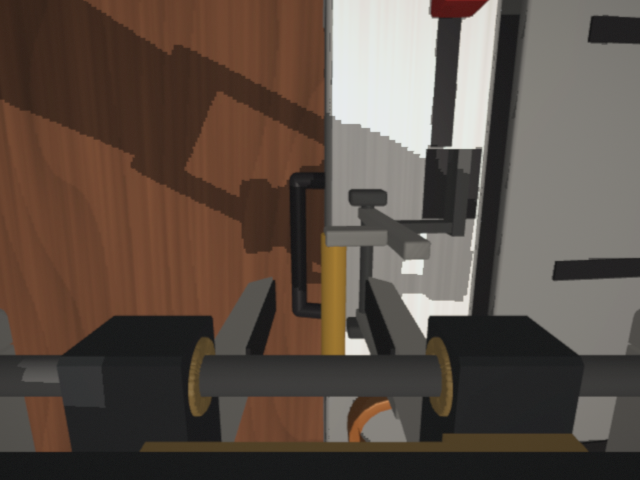

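>>> arm_command(steps=[-0.02,0.004,0,0,0,0,0.045,-0.03,0,0,0,0,0,0.045,-0.04,0,0,0,0,0,0.045,-0.04,0,0,0,0,0,0.045,0,-0.04,0,0,0,0,0.045,0,-0.04,0,0,0,0,0.045,0,-0.04,0,0,0,0,0.045,0,0,0,0,0,0,0.045,0,0,0,0,0,0,0.045,0,0,0,0,0,0,0.045])

```text
t: 18.1
ee_pos: [0.3791, -0.1619, 0.2984]
tool_rot: [1.175, 1.231, -1.174]
wrist_force: [-0.0, -0.5, -0.2]
opening: 0.482
```

Run:
```python
from h import *
im=ctrl.get_image("scene"); cv2.imwrite("pics/s9.png",cv2.resize(im[190:440,90:390],None,fx=2.4,fy=2.4,interpolation=cv2.INTER_CUBIC)[:600,:,::-1])
im=ctrl.get_image("top"); cv2.imwrite("pics/t9.png",im[:,:,::-1])
sub=im.copy(); sub[:,:320]=0; sub[:,440:]=0; sub[:240]=0; sub[330:]=0
print([ (b[1],onz("top",b[1],.134).round(4)) for b in blobs(mask(sub,(0,130,120),(8,255,255))|mask(sub,(174,130,120),(180,255,255)))])
print([ (b[1],onz("top",b[1],.195).round(4)) for b in blobs(mask(sub,(15,120,120),(32,255,255)))])
s=ctrl.read_state();print(s["t"],s["ee_pos"],s["wrist_force"])
```

```text
[([331.3, 273.9], array([ 0.5614, -0.0034,  0.134 ]))]
[([411.3, 304.7], array([ 0.5006, -0.1536,  0.195 ]))]
18.2 [ 0.37921451 -0.16190429  0.29808895] [ 0.63267733 -0.30622286  0.91728881]
```

View pics/s9.png

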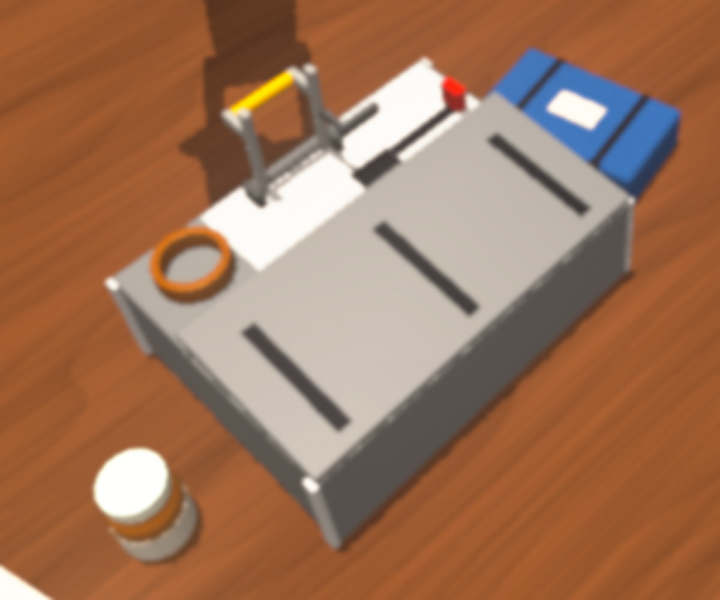

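View pics/t9.png

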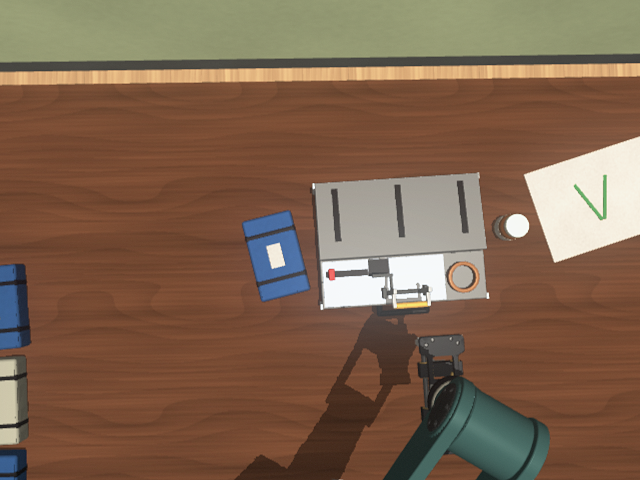

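The latch stands upright with nothing touching it, and the loose items look unmoved. Next I'll check whether the lid is ajar by comparing before and after.

Run:
```python
from h import *
a=cv2.imread("pics/scene0.png")[280:400,120:260];im=ctrl.get_image("scene")[:,:,::-1];b=im[280:400,120:260]
cv2.imwrite("pics/cmp.png",cv2.resize(np.hstack([a,b]),None,fx=2.8,fy=4,interpolation=cv2.INTER_CUBIC))
t0=cv2.imread("pics/top0.png");t1=cv2.imread("pics/t9.png")
for nm,sl in (("parcel",np.s_[205:305,235:308]),("jar",np.s_[205:245,490:535]),("tape",np.s_[258:296,444:484]),("lid",np.s_[175:255,312:488])):
    d=cv2.absdiff(t0[sl],t1[sl]).max(2);print(nm,(d>40).sum(),d.mean().round(2))
# case side view: lid right end edge, shift along rows
c0=t0[240:262,470:488];c1=t1[240:262,470:488]
cv2.imwrite("pics/cmpt.png",cv2.resize(np.hstack([t0[235:262,430:492],t1[235:262,430:492]]),None,fx=6,fy=6,interpolation=cv2.INTER_CUBIC))
```

```text
parcel 0 1.38
jar 0 1.19
tape 0 1.2
lid 391 15.69
```

View pics/cmp.png

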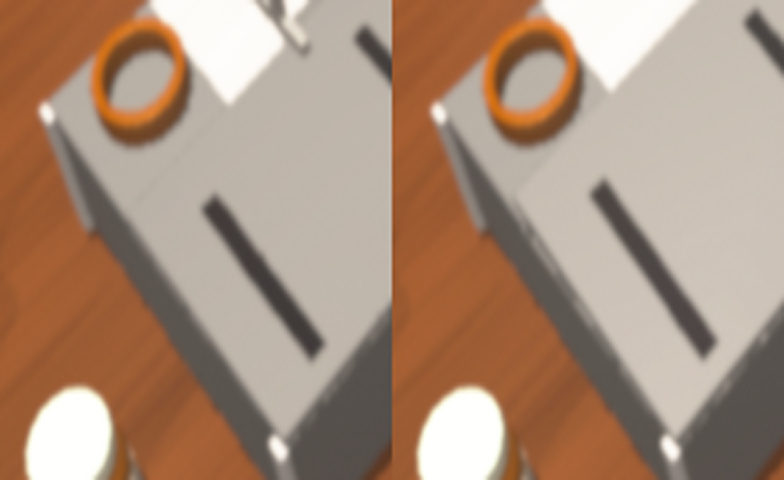

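View pics/cmpt.png

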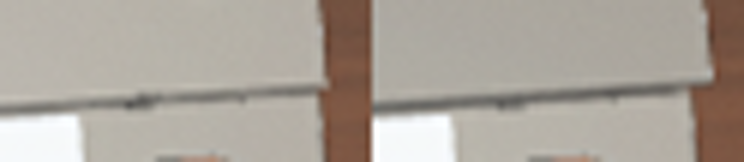

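The comparison shows the lid's front edge raised: its dark stripe moved up, and in the top view the lid overhangs with a shadow gap. Lid, tab and latch are as asked, so I'm signing off.

```bash
python3 -c "
from workcell import ctrl
print(ctrl.sign_off())"
```

```text
the job is handed in; nothing more can be done
None
```

The case is unlatched: the lid stands ajar, the latch is fully up, and I handed the job in at about 18 s of the 70 s.

- **Tab:** I pushed the red tab +y with shut fingers and felt the stop after roughly 14 mm. There I pressed it home with about 16 N (readings 15.5 to 16.8). It went about 1.8 mm into the stop; 1 mm is needed.
- **Latch:** I gripped the yellow bar with 30 N. The first gentle lift took only about 8.5 N, which is just hinge friction, so the latch was already free. I followed the arc to the upper stop, where the push reached about 20 N, then let go and moved the arm clear.

**Last checks:**
- The top view puts the bar at x = 0.501 m; fully up should be about 0.500 m. The tab has stayed where it was pressed, about 17 mm from its start.
- The lid's front edge is visibly raised compared with the first pictures. I judged this by eye and did not measure the angle.
- The parcel, tape roll and jar show no change from the first top picture.

**Disagreements:**
- **Press force:** from how far the stop went in, the force on the tab should have been about 17.5 N, against about 16 N on the sensor. Both are within 15 to 19 N.
- **Bar in the grip:** partway up, the bar seemed to have slipped about 4 mm in the grip. It stayed held until I let go.

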